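# Isolate the belt grinder and pop its fuse hatch

### The arm

A 6-joint arm with a two-finger parallel gripper is mounted at the origin on the work surface. World frame = base frame: x ahead of the robot, y to its left, z up, the work surface at z = 0. Lengths are in mm, angles in rad, forces in N, time in s.
With the tool pointing down it reaches from about 300 to 775 mm from the base axis. Payload 14.6 kg.
Tool frame: the origin (TCP) lies at the very end of the fingers, on their centre line; the grasp point (between the pads) lies 19 mm behind it; z points along the fingers, y is the line along which they close (so a half turn about z gives the same grasp; the last joint's range is limited). The gripper opens to 94 mm and grips with 3 to 60 N. Pads are 16 mm wide; open, the fingers measure 119 mm over their backs; the gripper's body (75 mm by 177 mm) begins 78 mm behind the grasp point.
Start: joints at [-1.201, 0.3, 1.521, -0, 1.321, -0.067], TCP at [232.665, -498.353, 205.446] pointing down, gripper open.
Joint ranges: [-3.03, 3.03], [-0.79, 2.21], [0.23, 2.52], [-1.04, 4.18], [0, 3.07], [-2.55, 2.55]. Speed limits (rad/s): [2.22, 2.22, 2.57, 3.14, 3.14, 3.14].

### API

Orientations are given as [roll, pitch, yaw] about the fixed x, y, z axes, in that order (R = Rz(yaw) Ry(pitch) Rx(roll)).
In Python, from cell import manip gives the robot as it stands.
- The arm moves only by the tool servo_tool, never from a script. Its argument "motion" is a list that holds one entry, the list of rows, each a list of 7 numbers: the shift along the world's x, y, z as a fraction of full scale, then the turn, a rotation vector about the world's x, y, z as a fraction of full scale, then the closure, from 0 (fully open) to 1 (shut). In form: [[[x, y, z, rx, ry, rz, gripper], ...]]. A call has 1 to 10 rows; each row is the pose to reach, as a shift and turn from the pose commanded when the call began, turning the shorter way round; what a row does not reach only later rows make up. Full scale, the value 1, is 0.5 m for a shift and pi rad for a turn. A row lasts 1/10 s, in which the tool goes at most 50 mm and 8.59 degrees, less where a joint would pass 70% of its speed; a pose out of reach is approached as far as the arm can. A call with a number of a shift or a turn outside -1 to 1 is refused whole. A call with a gripper value outside its range is refused whole. The fingers move at their own pace and stop on an object; "newtons" is the grip in N (left out, the last holds). Time passes only in rows, so rows that repeat a pose let the fingers close. It gives the time, the measured TCP pose, the force, the opening and the grip force at its end, in the units of the state.
- manip.read_state(): the state, without advancing time (a new reading comes with each control period).
- manip.camera(name): name is "scene" or "side" or "wrist"; returns a dict with "frame" (420x560x3 uint8, red, green, blue), "range_z" (420x560 float32, mm along the optical axis (not along the pixel's ray), 0 where there is no reading), "vfov" (degrees; the focal length in pixels is half the picture's height over the tangent of half this angle, whatever the lens; pixels are square), "cx", "cy" (the principal point, pixels), "cam_to_world" (4x4, takes a point from camera to world coordinates). Camera axes: x right, y down, z forward; pixel columns grow to the right and rows downward; lengths in mm; the calibration is good to about 2 mm. A picture is of the moment at which its call begins.
- manip.sign_off(): hands the job in; it is judged then, once.
The state is a dict: "clock": time; "joints": joint angles; "qd": joint speeds; "effort": joint torques, N m; "eef_pos": TCP position; "eef_rot": TCP orientation; "wrist_force": force on the tool from outside, world axes, zero at the start; "moment": the same for the moment, N m; "finger_gap": finger opening in mm; "finger_force": force on a finger pad.
Only numpy, scipy, OpenCV 4.12 (cv2) and the standard library are available. Lean on these libraries where they do the work, as an engineer would, in place of code of your own. Each camera call takes 0.05 s, during which the arm holds its last target. There are 200 camera calls.

### The job

Get the belt grinder's control box (the one with the yellow hatch) ready for a fuse check, using only fingertip presses: first switch it off by pressing the red half of its rocker fully down, then press its yellow fuse hatch all the way in at the black mark, just once, let go so that it pops up, and back off, leaving it standing open. A second full press would latch it shut again. Pick nothing up; leave the box with the blue hatch, the spare fuses and everything else on the bench as they are.

Things in the scene. Friction and masses are not known exactly. Their poses are not given: they have to be found in the camera images.
- grinder_box: the belt grinder's box (yellow hatch): grey steel control box, 200 x 200 mm footprint, 70 mm high to its deck, fixed to the bench; origin = centre of its underside. Its x axis points from the rocker end (-x) to the hatch's hinge (+x), y left, z up. On the deck: a rocker switch, a yellow fuse hatch and, near (-70, +70) mm, a loose spare fuse.
- grinder_rocker_red (a point): centre of the top face of the RED half of the rocker on the belt grinder's box (yellow hatch). Paddle 40 (box x) x 80 (box y) x 10 mm, pivot along box x through (-65, -30, 85) mm in the box frame; red half to box -y, green half to +y; this point is 25 mm from the pivot line, about 95 mm above the bench when on, 10 mm lower when off.
- grinder_rocker (a joint): rocker on the belt grinder's box (yellow hatch), rad: 0 = on (red half high), 0.40 = off (red half fully down, hard stop). Turns under about 3 N pressed at the red point, has no spring and stays where it is left, so press until it bottoms. It starts on.
- grinder_hatch_press (a point): centre of the black disc mark (28 mm) on top of the yellow hatch of the belt grinder's box (yellow hatch): press here. Hatch: plate 110 (box x) x 136 (box y) x 6 mm with 9 mm skirts, top 97 mm above the bench when shut, hinged along box y at box x = +84, z = 91 mm. This point is 90 mm from the hinge, 20 mm from the free edge.
- grinder_hatch (a joint): hatch of the belt grinder's box (yellow hatch), rad: 0 = shut, negative = pressed in, 0.5 = popped open (free edge 53 mm up). Push-push latch: gives under about 5 N at the mark, bottoms at -0.040 (4 mm); let go and rise, and a spring lifts it to 0.5 in half a second, where it stays. If not bottomed it springs back shut; pressed fully down again from open, it latches.
- extractor_box: the dust extractor's box (blue hatch): grey steel control box, 200 x 200 mm footprint, 70 mm high to its deck, fixed to the bench; origin = centre of its underside. Its x axis points from the rocker end (-x) to the hatch's hinge (+x), y left, z up. On the deck: a rocker switch, a blue fuse hatch and, near (-70, +70) mm, a loose spare fuse.
- extractor_rocker_red (a point): centre of the top face of the RED half of the rocker on the dust extractor's box (blue hatch). Paddle 40 (box x) x 80 (box y) x 10 mm, pivot along box x through (-65, -30, 85) mm in the box frame; red half to box -y, green half to +y; this point is 25 mm from the pivot line, about 95 mm above the bench when on, 10 mm lower when off.
- extractor_rocker (a joint): rocker on the dust extractor's box (blue hatch), rad: 0 = on (red half high), 0.40 = off (red half fully down, hard stop). Turns under about 3 N pressed at the red point, has no spring and stays where it is left, so press until it bottoms. It may start anywhere.
- extractor_hatch_press (a point): centre of the black disc mark (28 mm) on top of the blue hatch of the dust extractor's box (blue hatch): press here. Hatch: plate 110 (box x) x 136 (box y) x 6 mm with 9 mm skirts, top 97 mm above the bench when shut, hinged along box y at box x = +84, z = 91 mm. This point is 90 mm from the hinge, 20 mm from the free edge.
- extractor_hatch (a joint): hatch of the dust extractor's box (blue hatch), rad: 0 = shut, negative = pressed in, 0.5 = popped open (free edge 53 mm up). Push-push latch: gives under about 5 N at the mark, bottoms at -0.040 (4 mm); let go and rise, and a spring lifts it to 0.5 in half a second, where it stays. If not bottomed it springs back shut; pressed fully down again from open, it latches.
- grinder_spare: loose white porcelain screw-in fuse, 22 mm across and 44 mm high, brass foot ring, standing on the deck of the yellow-hatch box; origin = centre of its underside
- extractor_spare: loose white porcelain screw-in fuse, 22 mm across and 44 mm high, brass foot ring, standing on the deck of the blue-hatch box; origin = centre of its underside
- screwdriver: loose screwdriver lying on the bench beside the boxes, its x axis along it; origin under its middle
- wrench: loose steel wrench lying on the bench beside the boxes, its x axis along it; origin under its middle
- rivet_jar: loose jar with steel cap, 60 mm across, 75 mm high, beyond the boxes; origin = centre of its underside
- mug: loose blue mug, 80 mm across, 90 mm high, beside the boxes; origin = centre of its underside
- blank: loose steel knife blank, about 195 x 32 x 5 mm, lying flat beside the boxes; x axis along it, origin on its underside
- scale: loose dark wooden handle block, 110 x 35 x 12 mm, lying near the robot; origin = centre of its underside

How it is judged:
By the outcome, as a careful person would: the job done as asked, in the order asked, and still so for the second after the job is handed in, with the robot touching nothing.
It also fails if it takes over 45 s, if anything falls off the work surface, if the arm or the gripper's body presses on something with over 40 N, if the wrist force passes 120 N, or if a joint passes its speed limit or range.

## Working session

There is one attempt and no reset: what is moved stays moved. The work goes in short steps, Python scripts to look and compute and a tool call to move; the robot and the scene stay as the last step left them, time stands still between calls to the robot, and variables do not carry over. Pictures are saved under pics/ and viewed, at most 10 in all, crops included, and the job is handed in when it is done.

Besides the shell and the picture viewer there is one more tool, called after ">>>" as a command line: name --argument value ..., lists and objects as JSON in quotes. servo_tool: Moves the arm, as the interface text tells. Its arguments: {"type":"object","properties":{"motion":{"type":"array"},"newtons":{"type":"number"}},"required":["motion"]}

```bash
mkdir -p pics; cat > h.py <<'E'
import numpy as np, cv2
from cell import manip
def pts(c):
    h,w=c["range_z"].shape; f=h/2/np.tan(np.radians(c["vfov"])/2)
    u,v=np.meshgrid(np.arange(w),np.arange(h)); z=c["range_z"]
    P=np.stack([(u-c["cx"])/f*z,(v-c["cy"])/f*z,z],-1)
    M=np.array(c["cam_to_world"]); return P@M[:3,:3].T+M[:3,3]
def save(c,n): cv2.imwrite("pics/"+n,cv2.cvtColor(c["frame"],cv2.COLOR_RGB2BGR))
E
python3 - <<'E'
from h import *
a=manip.camera("scene");b=manip.camera("side")
im=np.hstack([a["frame"],b["frame"]]);im=cv2.resize(im,(800,300),interpolation=cv2.INTER_AREA)
cv2.imwrite("pics/a.png",im[...,::-1])
np.savez("a.npz",s=a["frame"],P=pts(a),s2=b["frame"],P2=pts(b))
for n,c in(("scene",a),("side",b)):
    P=pts(c);hsv=cv2.cvtColor(c["frame"],cv2.COLOR_RGB2HSV)
    for k,lo,hi in(("yel",(20,120,80),(35,255,255)),("blue",(100,120,50),(125,255,255)),("red",(0,150,80),(8,255,255)),("grn",(45,100,40),(85,255,255))):
        m=cv2.inRange(hsv,lo,hi);nn,l,st,ce=cv2.connectedComponentsWithStats(m)
        for i in range(1,nn):
            if st[i,4]>80: 
                q=P[l==i];q=q[np.isfinite(q).all(1)]; print(n,k,st[i],ce[i].round(),np.median(q,0).round())
print(manip.read_state())
E
```

```text
scene yel [315 163  56  33 928] [341. 178.] [585. 214.  97.]
scene blue [  201     0   151   107 11387] [276.  43.] [-330. 1021.  195.]
scene blue [ 0  6  7 20 82] [ 2. 18.] [-577. -134.  463.]
scene blue [11 25 14 12 96] [16. 30.] [-577. -104.  424.]
scene blue [ 382  134   66   58 1842] [413. 160.] [683. 596.  58.]
scene blue [ 237  232   69   52 1828] [270. 256.] [ 643. -199.   97.]
scene red [377  33  26  12 139] [389.  39.] [ 314. 1020.  319.]
scene red [315 150  16  11 104] [322. 155.] [373. 437.  20.]
scene red [302 169  17   8  86] [309. 173.] [486. 188.  94.]
scene red [217 247  23  16 218] [228. 254.] [ 554. -245.   89.]
scene red [   0  274   84  110 5091] [ 31. 326.] [ 322. -623.   12.]
scene grn [295 115  40  25 594] [315. 128.] [245. 584.  31.]
scene grn [229 238  21  15 181] [240. 244.] [ 553. -202.   91.]
side yel [ 203  240   74   57 2364] [241. 268.] [579. 247.  97.]
side blue [252 162  43  28 909] [274. 175.] [ 633. -159.   98.]
side blue [ 64 400  42  20 452] [ 87. 413.] [698. 603.  80.]
side red [ 365  127   58   35 1668] [395. 143.] [ 305. -669.   23.]
side red 
[... 239 characters left out ...]
ck': 0.1, 'joints': array([-1.20059009e+00,  3.00412662e-01,  1.52149714e+00,  2.57715768e-05,
        1.32069336e+00, -6.66002788e-02]), 'qd': array([ 6.27989486e-05, -2.48833255e-03, -1.39515800e-03,  1.78593620e-03,
       -1.42901406e-03,  6.82519045e-04]), 'effort': array([ 3.18115599e-03, -5.32645154e+01, -3.53281474e+01,  7.10438238e-02,
        2.34790274e-02, -4.92987010e-05]), 'eef_pos': array([ 232.59825945, -498.14751957,  204.95389063]), 'eef_rot': array([-3.14058604e+00, -9.21585548e-05,  4.36800075e-01]), 'wrist_force': array([-0.27793416,  0.5716694 , -0.81309585]), 'moment': array([ 0.03232687, -0.00836046,  0.0262233 ]), 'finger_force': 0.0, 'finger_gap': 93.96685853550422}
```

View pics/a.png

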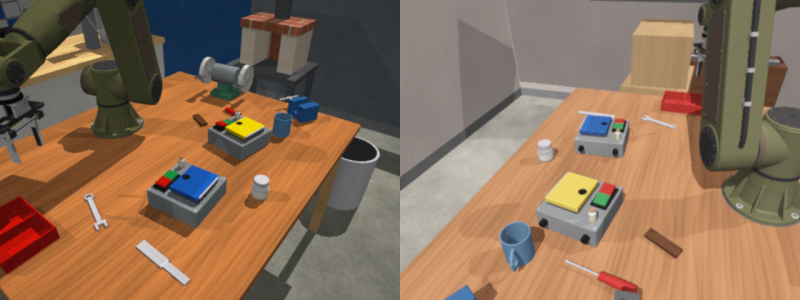

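The picture shows the yellow-hatch box at side pixel (241,268), its rocker at about (286,271), and the spare fuse at its near corner. The blue-hatch box is further right. Next I'll fit the yellow box's frame.

```bash
python3 - <<'E'
from h import *
d=np.load("a.npz")
for s,p in(("s2","P2"),("s","P")):
    I=d[s];P=d[p];hsv=cv2.cvtColor(I,cv2.COLOR_RGB2HSV)
    reg=(abs(P[...,0]-540)<170)&(abs(P[...,1]-225)<170)
    y=(cv2.inRange(hsv,(20,120,80),(35,255,255))>0)&reg&(abs(P[...,2]-97)<4)
    r=cv2.minAreaRect(P[y][:,:2].astype(np.float32));print(s,"hatch",r,P[y][:,2].mean())
    hull=cv2.convexHull(np.argwhere(y)[:,::-1].astype(np.int32));hm=np.zeros(y.shape,np.uint8);cv2.fillConvexPoly(hm,hull,1)
    k=(hm>0)&(hsv[...,2]<60);print("disc",P[k].mean(0),np.argwhere(k).mean(0),k.sum())
    for n,lo,hi in(("red",(0,150,60),(8,255,255)),("grn",(45,100,40),(85,255,255))):
        m=(cv2.inRange(hsv,lo,hi)>0)&reg&(P[...,2]>75)&(P[...,2]<110)
        q=P[m];t=cv2.minAreaRect(q[:,:2].astype(np.float32));print(n,q.mean(0),q[:,2].min(),q[:,2].max(),t)
    m=reg&(P[...,2]>105);print("fuse",P[m].mean(0),P[m].max(0),m.sum())
E
```

```text
s2 hatch ((582.8622436523438, 230.93218994140625), (139.14804077148438, 109.7361831665039), 80.62333679199219) 97.25089705163627
disc [548.94793944 236.90210336  97.80900041] [268.18604651 255.1627907 ] 43
red [480.74748367 198.59083493  92.96460107] 75.30895381494042 98.50234313800195 ((481.4188232421875, 196.0020751953125), (42.028141021728516, 38.407257080078125), 83.16690063476562)
grn [488.23577855 239.8012947   84.39654833] 75.16207734148577 91.37252887568513 ((490.9582824707031, 236.1315460205078), (41.34909439086914, 44.222991943359375), 82.9128646850586)
fuse [493.21754862 313.87846094 112.00390795] [500.10374458 320.01258656 115.86714333] 53
s hatch ((585.1995849609375, 230.63748168945312), (142.25096130371094, 108.60320281982422), 81.61431884765625) 97.60955231216364
disc [551.05663662 234.34746565  97.97462066] [172.2 334.6] 10
red [486.56913424 189.27609892  93.24631479] 76.64564530305165 100.94218802991338 ((481.9689025878906, 193.388916015625), (39.000118255615234, 45.31466293334961), 82.54844665527344)
grn [494.44856854 233.36340661  86.66776073] 81.80139609478317 91.84928009126077 ((493.45782470703125, 234.12281799316406), (36.452274322509766, 33.24897766113281), 85.34894561767578)
fuse [494.9964493  310.72265823 110.85657662] [503.58189932 319.75802113 117.34740814] 21
```

>>> servo_tool --motion '[[[0.34,0.94,0,0,0,0.311,1],[0.34,0.94,0,0,0,0.311,1],[0.34,0.94,0,0,0,0.311,1],[0.34,0.94,0,0,0,0.311,1],[0.34,0.94,0,0,0,0.311,1],[0.34,0.94,0,0,0,0.311,1],[0.34,0.94,0,0,0,0.311,1],[0.34,0.94,0,0,0,0.311,1],[0.34,0.94,0,0,0,0.311,1],[0.34,0.94,0,0,0,0.311,1]]]'

```text
clock: 1.1
eef_pos: [402.8, -26.3, 205.6]
eef_rot: [3.141, 0.0, 1.414]
wrist_force: [1.5, -1.3, -0.1]
finger_gap: 17.3
finger_force: 0.0
```

>>> servo_tool --motion '[[[0.158,0.437,0,0,0,0,1],[0.158,0.437,0,0,0,0,1],[0.158,0.437,0,0,0,0,1],[0.158,0.437,0,0,0,0,1],[0.158,0.437,0,0,0,0,1],[0.158,0.437,0,0,0,0,1],[0.158,0.437,0,0,0,0,1]]]'

```text
clock: 1.8
eef_pos: [481.3, 190.3, 204.9]
eef_rot: [-3.14, 0.001, 1.415]
wrist_force: [-0.8, -0.1, -0.0]
finger_gap: 0.2
finger_force: 0.0
```

```bash
python3 - <<'E'
from h import *
c=manip.camera("wrist");save(c,"w.png");P=pts(c);hsv=cv2.cvtColor(c["frame"],cv2.COLOR_RGB2HSV)
for k,lo,hi in(("yel",(20,120,80),(35,255,255)),("red",(0,150,60),(8,255,255)),("grn",(45,100,40),(85,255,255)),("blk",(0,0,0),(180,255,60))):
    m=((cv2.inRange(hsv,lo,hi)>0)&(P[...,2]>75)&(P[...,2]<110)).astype(np.uint8);n,l,st,ce=cv2.connectedComponentsWithStats(m)
    for i in range(1,n):
        if st[i,4]>150: print(k,st[i],ce[i].round(),P[l==i].mean(0).round(1),cv2.minAreaRect(P[l==i][:,:2].astype(np.float32)))
print(manip.read_state()["eef_pos"])
E
```

```text
yel [  317    67   138   155 18321] [384. 142.] [584.9 235.1  97.8] ((583.3112182617188, 230.4312744140625), (135.30258178710938, 109.93573760986328), 81.14478302001953)
red [ 256  181   43   42 1767] [277. 201.] [483.5 196.9  94.5] ((483.7942199707031, 193.60658264160156), (44.60493850708008, 40.8557014465332), 80.7123031616211)
grn [ 256  137   43   44 1870] [277. 159.] [489.8 235.6  86.4] ((490.10809326171875, 234.287109375), (41.23337936401367, 40.40657424926758), 81.12471008300781)
blk [ 250  129   55   96 1477] [277. 166.] [488.  226.9  77.6] ((486.284423828125, 215.40969848632812), (93.96311950683594, 51.477256774902344), 80.99671936035156)
blk [329 134  30  31 745] [343. 149.] [549.4 235.9  98.3] ((549.4879760742188, 235.89134216308594), (26.564016342163086, 26.249786376953125), 84.39199829101562)
[481.32318572 189.58051863 205.08285319]
```

View pics/w.png

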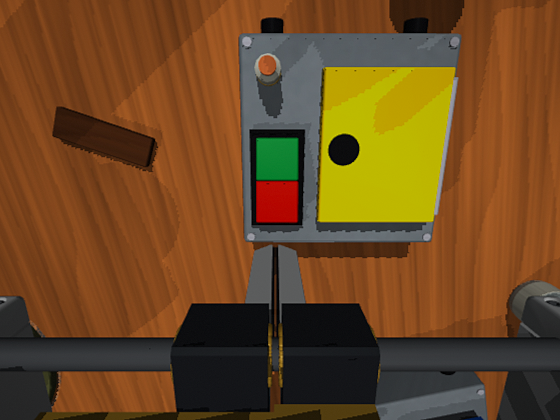

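The wrist view shows the rocker on (red half at pixel (277,201)), the hatch shut with its mark at (343,149), and the gripper clear. I'll now go down to just above the red point.

>>> servo_tool --motion '[[[0.003,0.001,-0.08,0,0,0,1],[0.003,0.001,-0.16,0,0,0,1],[0.003,0.001,-0.2,0,0,0,1],[0.003,0.001,-0.215,0,0,0,1],[0.003,0.001,-0.22,0,0,0,1],[0.003,0.001,-0.225,0,0,0,1],[0.003,0.001,-0.23,0,0,0,1]]]'

```text
clock: 2.55
eef_pos: [483.9, 190.5, 91.6]
eef_rot: [3.139, -0.001, 1.414]
wrist_force: [0.7, -1.5, 2.2]
finger_gap: 0.4
finger_force: 1.1
```

>>> servo_tool --motion '[[[0,0,-0.004,0,0,0,1],[0,0,-0.008,0,0,0,1],[0,0,-0.008,0,0,0,1]]]'

```text
clock: 2.85
eef_pos: [483.5, 190.6, 86.6]
eef_rot: [3.141, -0.0, 1.414]
wrist_force: [0.8, -2.8, 3.5]
finger_gap: 0.7
finger_force: 1.7
```

>>> servo_tool --motion '[[[0,0,-0.003,0,0,0,1],[0,0,-0.006,0,0,0,1],[0,0,-0.006,0,0,0,1]]]'

```text
clock: 3.15
eef_pos: [483.8, 190.7, 85.6]
eef_rot: [3.14, -0.001, 1.414]
wrist_force: [-7.6, -8.3, 27.7]
finger_gap: 0.2
finger_force: 14.1
```

The force rose to 28 N against a stop at 85.6 mm, so the rocker has bottomed. I'll rise, move over the mark, and check.

>>> servo_tool --motion '[[[0,0,0.08,0,0,0,1],[0,0,0.16,0,0,0,1],[0.066,0.045,0.16,0,0,0,1],[0.133,0.09,0.16,0,0,0,1],[0.133,0.09,0.16,0,0,0,1],[0.133,0.09,0.16,0,0,0,1]]]'

```text
clock: 3.75
eef_pos: [549.2, 235.9, 162.3]
eef_rot: [-3.14, 0.001, 1.414]
wrist_force: [0.0, -0.2, -0.6]
finger_gap: 0.5
finger_force: 0.0
```

```bash
python3 - <<'E'
from h import *
for cam in("wrist","side"):
    c=manip.camera(cam);P=pts(c);hsv=cv2.cvtColor(c["frame"],cv2.COLOR_RGB2HSV)
    reg=(abs(P[...,0]-520)<110)&(abs(P[...,1]-225)<90)&(P[...,2]>72)&(P[...,2]<115)
    for k,lo,hi in(("yel",(20,120,80),(35,255,255)),("red",(0,150,60),(8,255,255)),("grn",(45,100,40),(85,255,255))):
        m=(cv2.inRange(hsv,lo,hi)>0)&reg
        if m.sum()<30: print(cam,k,"none");continue
        q=P[m];print(cam,k,m.sum(),q.mean(0).round(1));
        if k!="yel":
            A=np.c_[q-q.mean(0)];n=np.linalg.svd(A,full_matrices=False)[2][2];print(" tilt",np.arccos(abs(n[2])).round(3))
print(manip.read_state()["eef_pos"],manip.read_state()["wrist_force"])
E
```

```text
wrist yel 16773 [586.8 240.6  97.9]
wrist red 1614 [483.9 196.3  87. ]
 tilt 0.202
wrist grn 2146 [490.3 236.7  94.9]
 tilt 0.155
side yel 2178 [576.3 241.4  96.1]
side red 179 [480.  196.8  85.5]
 tilt 0.215
side grn 253 [487.6 241.6  92.2]
 tilt 0.143
[548.90159953 235.39040577 163.2077035 ] [-0.65052041 -0.81004923 -0.21427015]
```

The red half is now at 87 mm and the green at 95 mm, the exact reverse of before, so the rocker is fully off. Next is the hatch press.

>>> servo_tool --motion '[[[0,0,-0.08,0,0,0,1],[0,0,-0.12,0,0,0,1],[0,0,-0.128,0,0,0,1],[0,0,-0.132,0,0,0,1],[0,0,-0.136,0,0,0,1],[0,0,-0.14,0,0,0,1],[0,0,-0.142,0,0,0,1]]]'

```text
clock: 4.55
eef_pos: [549.9, 235.7, 93.6]
eef_rot: [3.14, -0.001, 1.414]
wrist_force: [-2.6, -0.8, 4.9]
finger_gap: 0.5
finger_force: 2.3
```

>>> servo_tool --motion '[[[0,0,-0.003,0,0,0,1],[0,0,-0.006,0,0,0,1],[0,0,-0.006,0,0,0,1]]]'

```text
clock: 4.85
eef_pos: [550.1, 235.9, 92.8]
eef_rot: [3.139, -0.001, 1.414]
wrist_force: [-13.6, -4.3, 27.2]
finger_gap: 0.7
finger_force: 14.3
```

It bottomed at 27 N. I'll rise straight up and back off.

>>> servo_tool --motion '[[[0,0,0.1,0,0,0,1],[0,0,0.2,0,0,0,1],[0,0,0.3,0,0,0,1],[-0.1,0,0.35,0,0,0,1],[-0.2,-0.1,0.35,0,0,0,1],[-0.25,-0.2,0.35,0,0,0,1],[-0.25,-0.25,0.35,0,0,0,1],[-0.25,-0.25,0.35,0,0,0,1],[-0.25,-0.25,0.35,0,0,0,1]]]'

```text
clock: 5.75
eef_pos: [424.8, 110.1, 265.3]
eef_rot: [3.14, -0.001, 1.412]
wrist_force: [0.2, 1.2, -0.2]
finger_gap: 0.4
finger_force: 0.0
```

```bash
python3 - <<'E'
from h import *
a=manip.camera("scene");c=manip.camera("side");P=pts(c)
im=np.hstack([a["frame"][60:360,150:550],c["frame"][130:430,60:460]]);cv2.imwrite("pics/b.png",im[...,::-1])
hsv=cv2.cvtColor(c["frame"],cv2.COLOR_RGB2HSV)
for k,lo,hi in(("yel",(20,120,80),(35,255,255)),("red",(0,150,60),(8,255,255)),("grn",(45,100,40),(85,255,255))):
    m=(cv2.inRange(hsv,lo,hi)>0)&(abs(P[...,0]-540)<130)&(abs(P[...,1]-225)<120)&(P[...,2]>72)
    q=P[m];print(k,m.sum(),q.mean(0).round(1),q.max(0).round(1),np.linalg.svd(q-q.mean(0),full_matrices=False)[2][2].round(3))
s=manip.read_state();print(s["clock"],s["eef_pos"],s["wrist_force"])
E
```

```text
Traceback (most recent call last):
ValueError: all the input array dimensions except for the concatenation axis must match exactly, but along dimension 0, the array at index 0 has size 300 and the array at index 1 has size 290
```

```bash
python3 - <<'E'
from h import *
a=manip.camera("scene");c=manip.camera("side");P=pts(c)
im=np.hstack([a["frame"][60:360,150:550],c["frame"][120:420,60:460]]);cv2.imwrite("pics/b.png",im[...,::-1])
hsv=cv2.cvtColor(c["frame"],cv2.COLOR_RGB2HSV)
for k,lo,hi in(("yel",(20,120,80),(35,255,255)),("red",(0,150,60),(8,255,255)),("grn",(45,100,40),(85,255,255))):
    m=(cv2.inRange(hsv,lo,hi)>0)&(abs(P[...,0]-540)<130)&(abs(P[...,1]-225)<120)&(P[...,2]>72)
    q=P[m];print(k,m.sum(),q.mean(0).round(1),q.max(0).round(1),np.linalg.svd(q-q.mean(0),full_matrices=False)[2][2].round(3))
s=manip.read_state();print(s["clock"],s["eef_pos"],s["wrist_force"])
E
```

```text
yel 1695 [581.1 243.5 125.9] [649.6 305.2 390.9] [-0.583  0.044 -0.812]
red 181 [480.1 196.9  85.6] [501.5 217.5  91.5] [-0.104 -0.202  0.974]
grn 259 [487.5 241.3  92.2] [513.  258.4 100. ] [-0.048 -0.133  0.99 ]
5.95 [424.97759155 111.50462451 264.30120384] [ 0.41792587 -0.41625738 -0.3866074 ]
```

View pics/b.png

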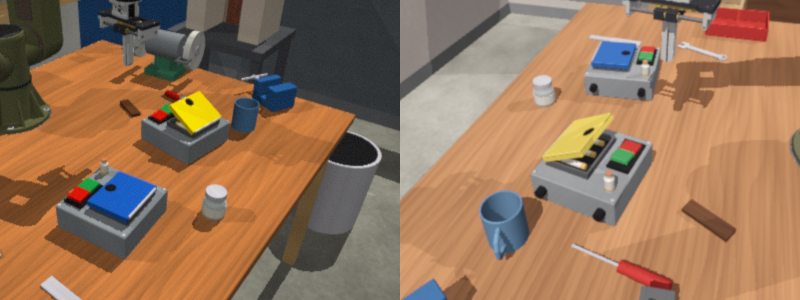

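The yellow hatch stands open (left view (195,113), right view (580,137)), the rocker is off, the spare fuse is still standing, and the arm is clear.

```bash
python3 -c "
from cell import manip
print(manip.sign_off())"
```

```text
the job is handed in; nothing more can be done
None
```

The grinder box is ready for its fuse check and handed in: the rocker was pressed fully off first, then the yellow hatch was pressed once and popped open, with the arm backed off and nothing else touched.

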